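# Prove the matching hub on the keyed test shaft

### The arm

A 6-joint arm with a two-finger parallel gripper is mounted at the origin on a cart in front of the work surface, level with it; the furniture and walls round the work are solid. World frame = base frame: x ahead of the robot, y to its left, z up, the work surface at z = 0. Lengths are in m, angles in rad, forces in N, time in s.
With the tool pointing down it reaches from about 0.275 to 0.975 m from the base axis. Payload 8.4 kg.
Tool frame: the origin (TCP) lies on the centre line of the jaws, within the pads' length; the fingertips stand 17 mm ahead of it and the grasp point (between the pads) lies 2 mm behind it (bot.tcp_to_tips is the distance from the TCP to the fingertips, in m); z points along the fingers, y is the line along which they close (so a half turn about z gives the same grasp; the last joint's range is limited). The gripper opens to 92 mm and grips with 3 to 60 N. Pads are 20 mm wide; open, the fingers measure 128 mm over their backs; the gripper's body (75 mm by 189 mm) begins 69 mm behind the grasp point.
Start: joints at [1.335, 0.353, 1.633, -0, 1.155, -0.002], TCP at [0.145, 0.608, 0.232] pointing down, gripper open.
Joint ranges: [-2.63, 2.63], [-0.92, 2.1], [0.06, 2.66], [-1.3, 4.44], [0, 2.69], [-3.02, 3.02]. Speed limits (rad/s): [2.22, 2.22, 2.79, 3.14, 3.14, 3.14].

### API

Orientations are given as a rotation vector (axis times angle).
In Python, from rig import bot, vision gives the robot as it stands.
- The arm moves only by the shell command python3 -m crank 'ROWS' [FORCE]. ROWS is a JSON object of lists of equal length, an entry for each row: "grip": the closure, from 0 (fully open) to 1 (shut); "offset": the shift along the world's x, y, z in cm, a list of three; "angular": the turn, a rotation vector about the world's x, y, z in rad, a list of three. A call has 1 to 10 rows; each row shifts and turns the commanded pose from where the row before left it; what a row does not reach is not made up. A row lasts 1/12 s, in which the tool goes at most 41.7 mm and 7.16 degrees, less where a joint would pass 70% of its speed; a pose out of reach is approached as far as the arm can. A call with a gripper value outside its range is refused whole. The fingers move at their own pace and stop on an object; FORCE is the grip in N (left out, the last holds). Time passes only in rows, so rows that do not move let the fingers close. It gives the time, the measured TCP pose, the force, the opening and the grip force at its end, in the units of the state.
- bot.state(): the state, without advancing time (a new reading comes with each control period).
- vision.grab_frame(name): name is "side" or "top" or "wrist"; returns the picture (400x640x3 uint8, red, green, blue); there is no depth.
- vision.camera_model(name): a dict with "intrinsics" (3x3 intrinsics, pixels), "distortion" ([k1, k2, p1, p2, k3] as OpenCV has them; the pictures are not rectified), "origin" and "rotation" of the camera in the world. Camera axes: x right, y down, z forward; pixel columns grow to the right and rows downward; lengths in m; the calibration is good to about 2 mm. A picture is of the moment at which its call begins: read the wrist's pose just before it. camera_model takes no time and is no camera call; for the wrist camera it gives the pose at the moment of the call.
- bot.job_done(): hands the job in; it is judged then, once.
The state is a dict: "t": time; "joint_positions": joint angles; "qd": joint speeds; "joint_efforts": joint torques, N m; "tool_pos": TCP position; "orientation": TCP orientation; "contact_force": force on the tool from outside, world axes, zero at the start; "ft_torque": the same for the moment, N m; "grip_width": finger opening in m; "grasp_force": force on a finger pad.
Only numpy, scipy, OpenCV 4.12 (cv2) and the standard library are available. Lean on these libraries where they do the work, as an engineer would, in place of code of your own. Each camera call takes 0.05 s, during which the arm holds its last target. There are 200 camera calls.

### The job

Three slotted hubs lie in grey rests on the bench; only one has its keyway where the key of the test fixture's sliding shaft will pass through it when the hub lies in the fixture's V-supports with its ears level. Lay that hub in the V-supports and let go, swing the strap fully across over it, and then slide the shaft by its knob all the way through the hub. Leave the other two hubs in their rests, and do not disturb the carton, the lidded sample cup and the beaker.

Things in the scene. Friction and masses are not known exactly. Their poses are not given: they have to be found in the camera images.
- hub_a: aluminium hub, a tube on its side: 64 long, outside dia 44, bore 24, two ears level at +-x (10 high, tips 40 from the axis, centred 24 towards +y), one keyway 12 mm wide through the wall, full length. Origin on the bore axis at mid length; y = bore, x = ears, z = up as it lies. Grasp across x at mid length. 180 g. Keyway: 30 degrees from the top, towards +x.
- hub_b: aluminium hub, a tube on its side: 64 long, outside dia 44, bore 24, two ears level at +-x (10 high, tips 40 from the axis, centred 24 towards +y), one keyway 12 mm wide through the wall, full length. Origin on the bore axis at mid length; y = bore, x = ears, z = up as it lies. Grasp across x at mid length. 180 g. Keyway: at the very top (+z).
- hub_c: aluminium hub, a tube on its side: 64 long, outside dia 44, bore 24, two ears level at +-x (10 high, tips 40 from the axis, centred 24 towards +y), one keyway 12 mm wide through the wall, full length. Origin on the bore axis at mid length; y = bore, x = ears, z = up as it lies. Grasp across x at mid length. 180 g. Keyway: 60 degrees from the top, towards +x.
- rest_1: one of three equal grey V-rests, fixed, which hold the hubs (any hub in any rest): bore axis 50 mm above the worktop, two V-supports with 34 mm open between them for the fingers, shoulders under the ears that stop the hub rolling. Origin on the worktop under the hub; its y = bore.
- fixture: test fixture, fixed: bright 12 mm base plate, two dark 90-degree V-supports (14 mm thick, 34 mm open between them, 88 wide, shoulders 44 mm above the worktop), keyed shaft on a slide at its -y side, strap on a post at its +x side, end stop for the hub 37 mm past the seat. Origin on the worktop under the seat; y = shaft axis, the way the shaft is pushed in; z up.
- seat (a point): point on the shaft axis midway between the V-supports, 50 mm above the worktop: the hub's origin lies here when it is seated, bore along the fixture's y, z up, ears over the shoulders; either end of the hub may face the shaft.
- shaft (a joint): slide of the keyed shaft, m: 0 back, 0.095 fully in (towards the fixture's +y); starts at 0 to 0.012; stays where left, 2 to 5 N to slide. Shaft dia 20 mm, tapered tip; the key is a rounded rib along the very top of the shaft, 8 mm wide, up to 15 mm above the shaft axis, from 10 mm behind the tip. Tip 52 mm short of the seat at 0, 43 mm past it at 0.095.
- shaft_knob (a point): on the axis of the shaft's black upright knob (dia 14 mm, from 64 to 102 mm above the worktop, on a grey block 40 mm wide, 28 long), 92 mm above the worktop. Pinch it across the fixture's x: fingers set along y would meet the hub at the end of the stroke.
- strap (a joint): swing of the strap about its upright hinge, rad: 0 = fully across over the hub, at its stop; 1.75 = wide open to the fixture's +y side. Starts at 1.25 to 1.7; stays where left (about 0.06 N m). Seen from above it closes anticlockwise.
- strap_hinge (a point): on the strap's upright hinge axis, 78 mm above the worktop, over a post 76 mm from the seat on the fixture's +x side; post and hinge reach 87 mm above the worktop, radius 13 mm.
- strap_knob (a point): on the axis of the black upright knob (dia 14 mm, from 82 to 112 mm above the worktop) at the free end of the flat steel strap (20 mm wide, 8 thick, underside 74 mm above the worktop, 1.7 mm clear of a seated hub); 104 mm above the worktop, 112 mm from the hinge axis.
- carton: small printed carton, 50x100x60 mm, standing behind the fixture, loose; origin under its centre.
- sample_cup: small sample cup with white lid, 47 mm wide, 43 mm high, loose; origin under its centre.
- beaker: small glass beaker, 55 mm wide, 69 mm high, loose, in front of the fixture to the right; origin under its centre.

How it is judged:
By the outcome, as a careful person would: the job done as asked, in the order asked, and still so for the second after the job is handed in, with the robot touching nothing.
It also fails if it takes over 69 s, if anything falls off the work surface, if the arm or the gripper's body presses on something with over 40 N, if the wrist force passes 120 N, or if a joint passes its speed limit or range.

## Working session

There is one attempt and no reset: what is moved stays moved. The work goes in short steps, Python scripts to look and compute and a shell command to move; the robot and the scene stay as the last step left them, time stands still between calls to the robot, and variables do not carry over. Pictures are saved under pics/ and viewed, at most 10 in all, crops included, and the job is handed in when it is done.

```bash
ls; mkdir -p pics; python3 - <<'E'
from rig import bot, vision
import cv2,numpy as np
for n in ("top","side","wrist"):
    im=vision.grab_frame(n); cv2.imwrite(f"pics/{n}0.png",im[:,:,::-1])
    m=vision.camera_model(n); print(n,{k:np.round(v,3).tolist() for k,v in m.items()})
s=bot.state(); print(s)
E
```

```text
pics
top {'intrinsics': [[403.335, 0.0, 325.708], [0.0, 403.335, 200.462], [0.0, 0.0, 1.0]], 'distortion': [-0.028, 0.0, 0.0, 0.0, 0.0], 'origin': [0.334, -0.067, 1.311], 'rotation': [-2.192, 2.025, -0.209]}
side {'intrinsics': [[440.651, 0.0, 327.762], [0.0, 440.651, 200.31], [0.0, 0.0, 1.0]], 'distortion': [-0.089, 0.0, 0.0, 0.0, 0.0], 'origin': [0.452, 1.058, 0.584], 'rotation': [-0.106, 2.562, -1.684]}
wrist {'intrinsics': [[313.797, 0.0, 319.108], [0.0, 313.797, 196.62], [0.0, 0.0, 1.0]], 'distortion': [-0.052, 0.0, 0.0, 0.0, 0.0], 'origin': [0.065, 0.626, 0.384], 'rotation': [2.274, 1.798, 0.263]}
{'t': 0.15, 'joint_positions': array([ 1.33463433e+00,  3.53522104e-01,  1.63396139e+00, -2.53228092e-05,
        1.15517544e+00, -2.39486623e-03]), 'qd': array([-0.00046453, -0.00141549, -0.00214194, -0.00087412, -0.00163553,
       -0.00051145]), 'joint_efforts': array([-2.23187285e-04, -5.94211292e+01, -3.34469783e+01,  6.98309485e-02,
        2.04138737e-02, -7.13451459e-05]), 'tool_pos': array([0.14469858, 0.60765275, 0.23101631]), 'orientation': array([-3.66336890e-01, -3.12005548e+00,  1.66726864e-03]), 'contact_force': array([-0.06228879,  0.22870922, -0.13553397]), 'ft_torque': array([-0.00710891,  0.00533005,  0.01478631]), 'grasp_force': 0.0, 'grip_width': 0.09163644756629143}
```

View pics/top0.png

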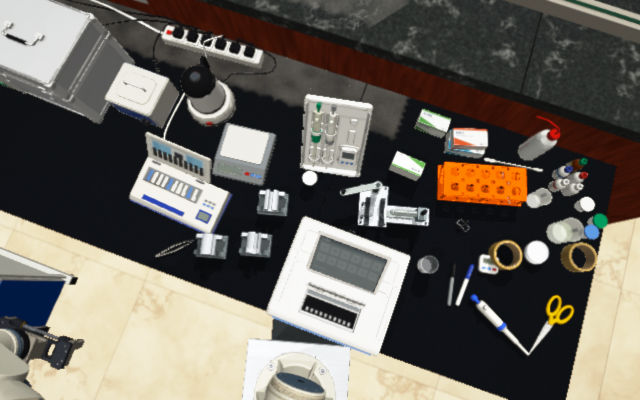

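View pics/side0.png

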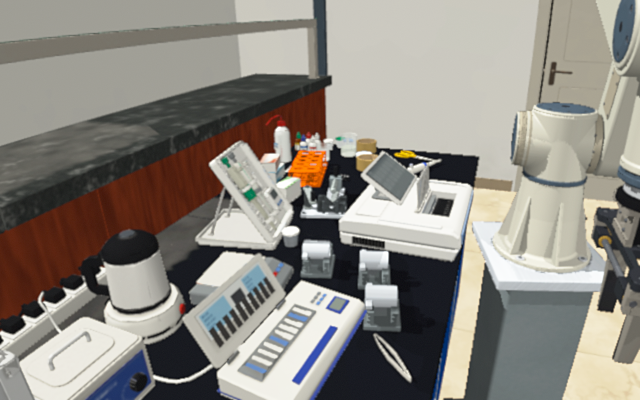

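```bash
cat > h.py <<'E'
import cv2,numpy as np
from rig import bot,vision
from scipy.spatial.transform import Rotation as R
def cam(n):
    m=vision.camera_model(n); r=np.array(m['rotation'],float)
    Rm=r if r.shape==(3,3) else R.from_rotvec(r).as_matrix()
    return np.array(m['intrinsics']),np.array(m['distortion']),np.array(m['origin']),Rm
def ray(c,uv):
    K,d,o,Rm=c
    p=cv2.undistortPoints(np.array(uv,float).reshape(-1,1,2),K,d)[:,0]
    return o,np.c_[p,np.ones(len(p))]@Rm.T
def plane(c,uv,z):
    o,v=ray(c,uv); return o+v*((z-o[2])/v[:,2])[:,None]
def proj(c,P):
    K,d,o,Rm=c
    q=(np.array(P,float).reshape(-1,3)-o)@Rm
    return cv2.projectPoints(q,np.zeros(3),np.zeros(3),K,d)[0][:,0]
E
python3 - <<'E'
from h import *
im=cv2.imread("pics/top0.png")
a=cv2.resize(im[178:268,188:298],None,fx=5,fy=5,interpolation=cv2.INTER_CUBIC)
b=cv2.resize(im[170:240,335:435],None,fx=5,fy=5,interpolation=cv2.INTER_CUBIC)
cv2.imwrite("pics/c1.png",cv2.resize(im[170:270,190:440],None,fx=3.2,fy=3.2,interpolation=cv2.INTER_CUBIC))
c=cam("top")
print(plane(c,[[272,202],[211,245],[256,244]],0.05).round(3)); print(plane(c,[[372,205],[408,215],[310,178],[428,264],[407,163]],0.05).round(3))
print(c[3].round(3))
E
```

```text
[[0.577 0.123 0.05 ]
 [0.425 0.299 0.05 ]
 [0.439 0.159 0.05 ]]
[[ 0.592 -0.195  0.05 ]
 [ 0.569 -0.311  0.05 ]
 [ 0.665  0.009  0.05 ]
 [ 0.42  -0.379  0.05 ]
 [ 0.741 -0.302  0.05 ]]
[[ 0.079 -0.976  0.203]
 [-0.997 -0.077  0.015]
 [ 0.001 -0.203 -0.979]]
```

View pics/c1.png

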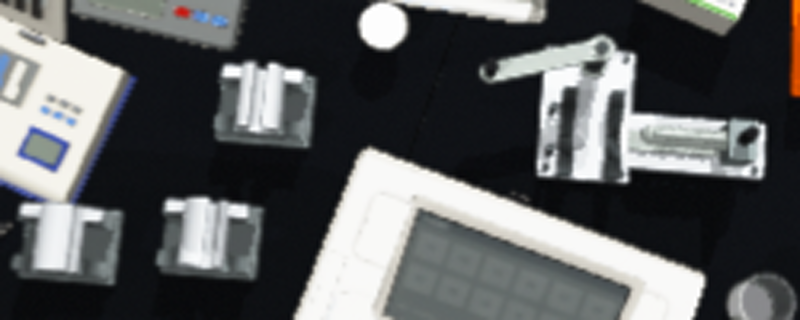

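```bash
python3 -m crank '{"grip":[0,0,0,0,0,0,0,0,0],"offset":[[2,-2.7,0.3],[2,-2.7,0.3],[2,-2.7,0.3],[2,-2.7,0.3],[2,-2.7,0.3],[2,-2.7,0.3],[2,-2.7,0.3],[2,-2.7,0.3],[2,-2.7,0.3]],"angular":[[0,0,0.02],[0,0,0.02],[0,0,0.02],[0,0,0.02],[0,0,0.02],[0,0,0.02],[0,0,0.02],[0,0,0.02],[0,0,0.02]]}' && python3 -m crank '{"grip":[0,0,0,0,0,0,0,0,0,0],"offset":[[2,-2.7,0.3],[2,-2.7,0.3],[2,-2.7,0.3],[2,-2.7,0.3],[2,-2.7,0.3],[2,-2.7,0.3],[1,-2.7,0.3],[1,-2.5,0.3],[0,0,0],[0,0,0]],"angular":[[0,0,0],[0,0,0],[0,0,0],[0,0,0],[0,0,0],[0,0,0],[0,0,0],[0,0,0],[0,0,0],[0,0,0]]}'
python3 - <<'E'
from h import *
s=bot.state();print(s['tool_pos'],s['orientation'])
c=cam("wrist");im=vision.grab_frame("wrist");cv2.imwrite("pics/w1.png",im[:,:,::-1]);print(c[2],c[3].round(3))
print(proj(c,[[.577,.123,.05],[.425,.299,.05],[.439,.159,.05],[.592,-.195,.05]]))
E
```

```text
t: 0.9
tool_pos: [0.3254, 0.3635, 0.2587]
orientation: [-0.083, -3.14, 0.0]
contact_force: [1.0, -0.4, 0.3]
grip_width: 0.0921
grasp_force: 0.0
t: 1.73
tool_pos: [0.4651, 0.1501, 0.2825]
orientation: [-0.089, -3.14, -0.0]
contact_force: [0.2, 0.0, 0.0]
grip_width: 0.092
grasp_force: 0.0
[0.46505091 0.15005645 0.28253301] [-8.88854817e-02 -3.14019585e+00 -1.54543940e-04]
[0.38356863 0.153754   0.43536927] [[ 0.056  0.956  0.288]
 [ 0.998 -0.053 -0.016]
 [-0.     0.288 -0.958]]
[[304.50209886 252.27537467]
 [440.06898646 131.65890279]
 [325.96713467 149.12868983]
 [ 84.49342917 271.11436509]]
```

View pics/w1.png

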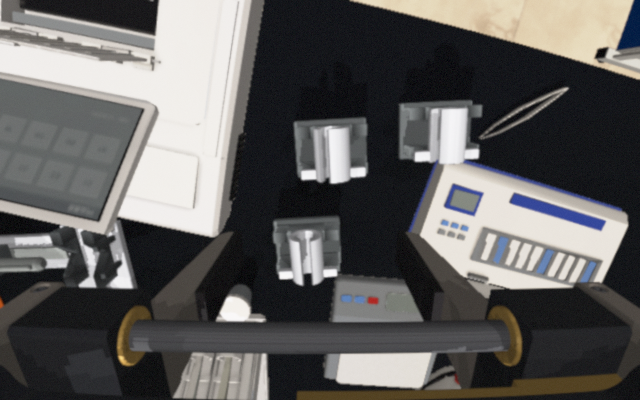

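```bash
python3 - <<'E'
from h import *
im=cv2.imread("pics/w1.png")
cv2.imwrite("pics/c2.png",cv2.resize(im[205:295,260:360],None,fx=6,fy=6,interpolation=cv2.INTER_CUBIC))
t=cv2.imread("pics/top0.png")
cv2.imwrite("pics/c3.png",cv2.resize(t[175:235,335:435],None,fx=8,fy=8,interpolation=cv2.INTER_CUBIC))
E
```

```text
(no output)
```

View pics/c2.png

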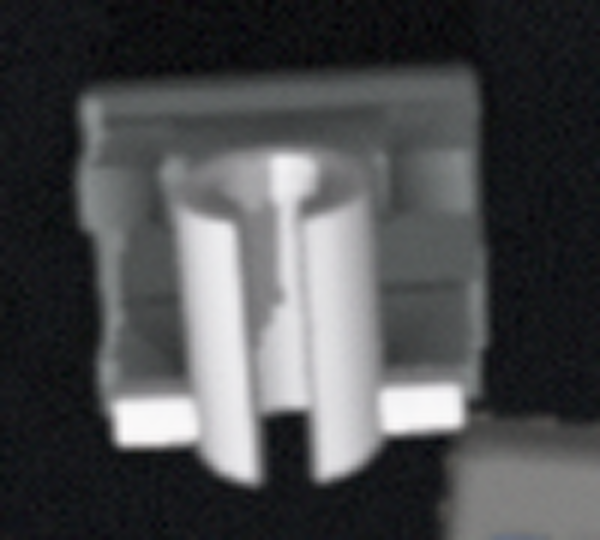

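View pics/c3.png

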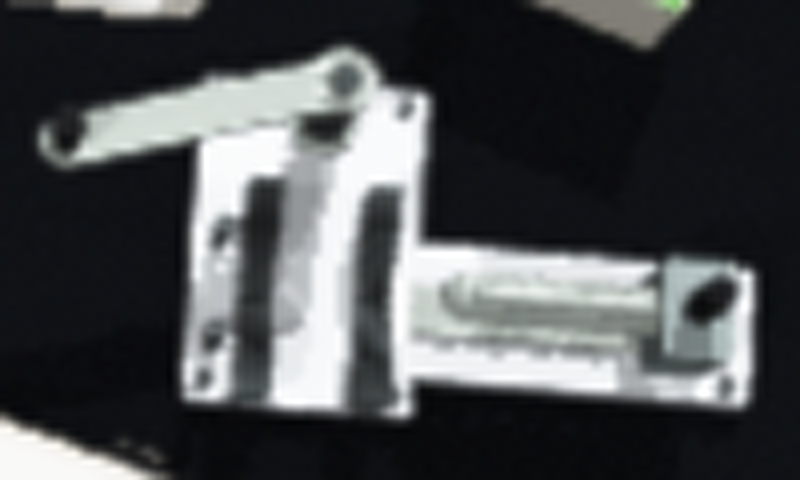

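```bash
cat >> h.py <<'E'
def saved(o,Rm,n):
    K,d,_,_=cam(n); return K,d,np.array(o),Rm
E
python3 - <<'E'
from h import *
c=cam("wrist")
f=lambda P:np.array(P)/6+[260-.42,205-.42]
k=plane(c,f([[237,218],[302,218],[262,487],[316,487]]),.0712);print("key",k.round(4))
a=(k[0]+k[1])/2;b=(k[2]+k[3])/2;print("ctr",(a+b)/2,"len",np.linalg.norm(a-b),"w",np.linalg.norm(k[0]-k[1]),np.linalg.norm(k[2]-k[3]),"yaw",np.degrees(np.arctan2(*(b-a)[1::-1])))
e=plane(c,f([[113,447],[466,425]]),.055);print("ears",e.round(4),np.linalg.norm(e[1]-e[0]),"dir",np.degrees(np.arctan2(*(e[0]-e[1])[1::-1])))
t=cam("top");g=lambda P:np.array(P)/8+[335-.44,175-.44]
print("plate",plane(t,g([[183,402],[412,415],[430,92],[752,262],[748,408]]),.012).round(4))
h=plane(t,g([[345,80]]),.087)[0];sk=plane(t,g([[65,130]]),.112)[0];kn=plane(t,g([[715,292]]),.102)[0]
print("hinge",h,"sknob",sk,np.linalg.norm((h-sk)[:2]),"knob",kn)
v=plane(t,g([[240,180],[285,180],[235,405],[272,405],[362,188],[405,188],[347,410],[385,410]]),.044);print("V",v.round(4))
E
```

```text
key [[0.5496 0.1199 0.0712]
 [0.5503 0.1336 0.0712]
 [0.615  0.1206 0.0712]
 [0.6156 0.1326 0.0712]]
ctr [0.5826261  0.12669021 0.0712    ] len 0.06535322670536585 w 0.013725779928360961 0.011979046527462112 yaw -0.1530429003593129
ears [[0.613  0.0856 0.055 ]
 [0.6115 0.1669 0.055 ]] 0.08131444435597174 dir -88.99889551402899
plate [[ 0.5307 -0.1558  0.012 ]
 [ 0.5327 -0.2489  0.012 ]
 [ 0.6682 -0.2497  0.012 ]
 [ 0.6069 -0.3852  0.012 ]
 [ 0.5463 -0.3852  0.012 ]]
hinge [ 0.65103887 -0.20578583  0.087     ] sknob [ 0.61646506 -0.09745821  0.112     ] 0.11371112826210948 knob [ 0.57526121 -0.34927689  0.102     ]
V [[ 0.6175 -0.1708  0.044 ]
 [ 0.6189 -0.1888  0.044 ]
 [ 0.5263 -0.1742  0.044 ]
 [ 0.5275 -0.1888  0.044 ]
 [ 0.6181 -0.2198  0.044 ]
 [ 0.6195 -0.2371  0.044 ]
 [ 0.5278 -0.2186  0.044 ]
 [ 0.529  -0.2336  0.044 ]]
```

```bash
python3 -m crank '{"grip":[0,0,0,0,0,0,0,0,0],"offset":[[3,-0.6,-3],[3,-0.6,-3],[3,-0.6,-3],[2.75,-0.55,-3],[0,0,-1.2],[0,0,0],[0,0,-2],[0,0,-2],[0,0,0]],"angular":[[0,0,0.031],[0,0,0.031],[0,0,0],[0,0,0],[0,0,0],[0,0,0],[0,0,0],[0,0,0],[0,0,0]]}'
```

```text
t: 2.53
tool_pos: [0.5769, 0.1288, 0.1113]
orientation: [0.015, -3.137, 0.001]
contact_force: [-0.6, 0.4, -0.3]
grip_width: 0.0918
grasp_force: 0.0
```

```bash
python3 -m crank '{"grip":[0,0,0,0,0,0,0],"offset":[[0.55,-0.22,0],[0,0,0],[0,0,-2],[0,0,-2],[0,0,-1],[0,0,-1.1],[0,0,0]],"angular":[[0,0,0],[0,0,0],[0,0,0],[0,0,0],[0,0,0],[0,0,0],[0,0,0]]}'
```

```text
t: 3.12
tool_pos: [0.5847, 0.1258, 0.0512]
orientation: [0.013, -3.14, 0.0]
contact_force: [-0.0, -0.1, -0.5]
grip_width: 0.0919
grasp_force: 0.0
```

```bash
python3 -m crank '{"grip":[0,0.5,0.6,0.7,0.7,0.7,0.7,0.7],"offset":[[-0.2,0,0],[0,0,0],[0,0,0],[0,0,0],[0,0,0],[0,0,0],[0,0,0],[0,0,0]],"angular":[[0,0,0],[0,0,0],[0,0,0],[0,0,0],[0,0,0],[0,0,0],[0,0,0],[0,0,0]]}' 25
```

```text
t: 3.78
tool_pos: [0.5833, 0.1258, 0.0521]
orientation: [-0.013, 3.142, -0.0]
contact_force: [0.3, 0.3, 0.2]
grip_width: 0.0474
grasp_force: 0.0
```

```bash
python3 -m crank '{"grip":[0.7,0.7,0.7,0.7],"offset":[[0,0,0],[0,0,0],[0,0,0],[0,0,0]],"angular":[[0,0,0],[0,0,0],[0,0,0],[0,0,0]]}'
```

```text
t: 4.12
tool_pos: [0.5834, 0.1261, 0.0522]
orientation: [-0.013, 3.141, 0.001]
contact_force: [-0.3, 3.8, 1.6]
grip_width: 0.0436
grasp_force: 25.0
```

```bash
python3 -m crank '{"grip":[0.7,0.7,0.7,0.7,0.7,0.7,0.7,0.7,0.7,0.7],"offset":[[0,0,2],[0,0,3],[0,0,3],[0,0,3],[0,-1,3],[0,-2.5,2.5],[0.5,-3,2],[0.5,-3.5,1],[0.5,-3.5,1],[0.5,-3.5,1]],"angular":[[0,0,0],[0,0,0],[0,0,0],[0,0,0],[0,0,0],[0,0,0],[0,0,0],[0,0,0],[0,0,0],[0,0,0]]}' && python3 -m crank '{"grip":[0.7,0.7,0.7,0.7,0.7,0.7,0.7],"offset":[[0.5,-3.5,0],[0.5,-3.5,0],[0.5,-3.5,0],[0,-3.5,0],[0,-2,0],[0,0,0],[0,0,0]],"angular":[[0,0,0],[0,0,0],[0,0,0],[0,0,0],[0,0,0],[0,0,0],[0,0,0]]}'
python3 - <<'E'
from h import *
s=bot.state();print(s['tool_pos'],s['orientation'])
c=cam("wrist");im=vision.grab_frame("wrist");cv2.imwrite("pics/w2.png",im[:,:,::-1]);np.savez("w2.npz",o=c[2],R=c[3])
q=proj(c,[[.575,-.205,.05],[.651,-.206,.087],[.575,-.349,.102],[.616,-.097,.11],[.53,-.15,.012],[.53,-.38,.012]]);print(q)
x0,y0=np.maximum(q.min(0)-25,0).astype(int);x1,y1=(q.max(0)+25).astype(int);x1=min(x1,640);y1=min(y1,400)
k=min(800/(x1-x0),600/(y1-y0));print(x0,y0,k)
cv2.imwrite("pics/c4.png",cv2.resize(im[y0:y1,x0:x1,::-1],None,fx=k,fy=k,interpolation=cv2.INTER_CUBIC))
E
```

```text
t: 4.95
tool_pos: [0.6029, -0.046, 0.2675]
orientation: [0.014, -3.141, 0.001]
contact_force: [0.9, -0.2, -1.4]
grip_width: 0.0433
grasp_force: 25.0
t: 5.53
tool_pos: [0.6176, -0.2054, 0.2662]
orientation: [0.009, -3.14, -0.0]
contact_force: [0.2, 0.5, -2.5]
grip_width: 0.0431
grasp_force: 25.0
[ 0.6175707  -0.20538716  0.26623353] [ 9.26304472e-03 -3.14006723e+00 -3.82179906e-04]
[[320.48109574 137.66567753]
 [319.18721708 209.79800462]
 [178.85058246 142.76425703]
 [425.89024536 185.40264945]
 [364.79088109  98.41841026]
 [181.28616681  98.05144517]]
153 73 2.6936026936026938
```

View pics/c4.png

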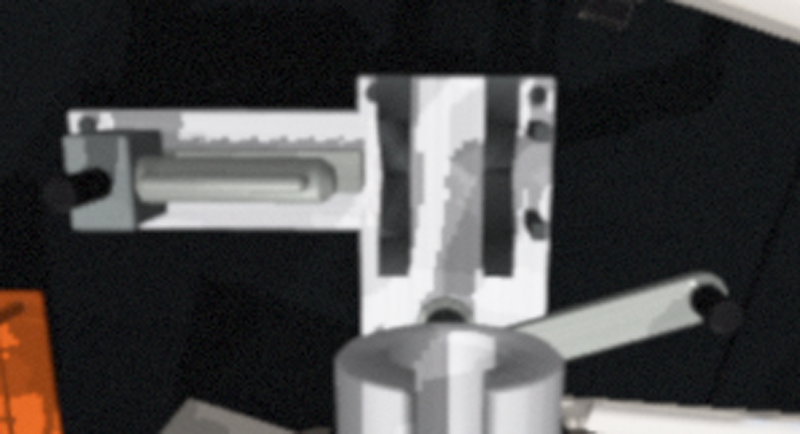

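```bash
cat > m.py <<'E'
from h import *
d=np.load("w2.npz");c=saved(d['o'],d['R'],"wrist")
g=lambda P:np.array(P)/2.6936+[153-.31,73-.31]
print("plate",plane(c,g([[358,77],[556,77]]),.012).round(4))
print("V",plane(c,g([[380,275],[410,275],[484,275],[514,275],[411,80],[484,80]]),.044).round(4))
print("key",plane(c,g([[165,180],[305,182]]),.065).round(4))
print("knob",plane(c,g([[58,190]]),.102).round(4),"sknob",plane(c,g([[724,317]]),.112).round(4))
E
python3 m.py
```

```text
plate [[ 0.5342 -0.2487  0.012 ]
 [ 0.5335 -0.157   0.012 ]]
V [[ 0.6208 -0.2373  0.044 ]
 [ 0.6207 -0.2237  0.044 ]
 [ 0.6205 -0.1901  0.044 ]
 [ 0.6204 -0.1764  0.044 ]
 [ 0.5355 -0.2228  0.044 ]
 [ 0.5352 -0.1916  0.044 ]]
key [[ 0.5759 -0.3249  0.065 ]
 [ 0.5766 -0.2662  0.065 ]]
knob [[ 0.5755 -0.3539  0.102 ]] sknob [[ 0.6208 -0.1017  0.112 ]]
```

```bash
python3 -m crank '{"grip":[0.7,0.7,0.7,0.7,0.7,0.7,0.7],"offset":[[-0.6,0,0],[-0.6,0,0],[-0.6,0,0],[-0.6,0,0],[-0.6,0,0],[-0.6,0,0],[-0.6,0,0]],"angular":[[0,0,-0.12],[0,0,-0.12],[0,0,-0.12],[0,0,-0.12],[0,0,-0.12],[0,0,-0.12],[0,0,-0.12]]}' && python3 -m crank '{"grip":[0.7,0.7,0.7,0.7,0.7,0.7,0.7,0.7,0.7],"offset":[[0,0,-2],[0,0,-2],[0,0,-2],[0,0,-2],[0,0,-2],[0,0,0],[0,0,0],[0,0,0],[0,0,0]],"angular":[[0,0,-0.12],[0,0,-0.12],[0,0,-0.12],[0,0,-0.12],[0,0,-0.12],[0,0,-0.12],[0,0,-0.016],[0,0,0],[0,0,0]]}'
```

```text
t: 6.17
tool_pos: [0.5759, -0.2026, 0.2669]
orientation: [-1.275, -2.871, -0.0]
contact_force: [-0.7, 0.7, -2.8]
grip_width: 0.0434
grasp_force: 25.0
t: 6.92
tool_pos: [0.5769, -0.2036, 0.1678]
orientation: [2.212, 2.229, 0.001]
contact_force: [0.1, -0.1, -1.1]
grip_width: 0.0432
grasp_force: 25.0
```

```bash
python3 -m crank '{"grip":[0.7,0.7,0.7,0.7,0.7,0.7,0.7,0.7],"offset":[[-0.12,-0.29,0],[0,0,-2],[0,0,-2],[0,0,-2],[0,0,-2],[0,0,-1],[0,0,0],[0,0,0]],"angular":[[0,0,-0.008],[0,0,0],[0,0,0],[0,0,0],[0,0,0],[0,0,0],[0,0,0],[0,0,0]]}'
```

```text
t: 7.58
tool_pos: [0.5752, -0.2072, 0.0774]
orientation: [-2.226, -2.217, 0.0]
contact_force: [-0.4, 0.5, -1.8]
grip_width: 0.0433
grasp_force: 25.0
```

Good alignment; lower gently.

```bash
python3 -m crank '{"grip":[0.7,0.7,0.7,0.7,0.7,0.7,0.7],"offset":[[0,0,-0.8],[0,0,-0.7],[0,0,-0.5],[0,0,-0.3],[0,0,-0.2],[0,0,0],[0,0,0]],"angular":[[0,0,0],[0,0,0],[0,0,0],[0,0,0],[0,0,0],[0,0,0],[0,0,0]]}'
```

```text
t: 8.17
tool_pos: [0.577, -0.2075, 0.0528]
orientation: [2.225, 2.214, 0.003]
contact_force: [6.0, -0.1, 0.6]
grip_width: 0.0434
grasp_force: 25.0
```

```bash
python3 -m crank '{"grip":[0.7,0.7,0.5,0.4,0.36,0.36,0.36],"offset":[[0.12,0,-0.05],[0,0,0],[0,0,0],[0,0,0],[0,0,0],[0,0,0],[0,0,0]],"angular":[[0,0,0],[0,0,0],[0,0,0],[0,0,0],[0,0,0],[0,0,0],[0,0,0]]}'
```

```text
t: 8.75
tool_pos: [0.5755, -0.2069, 0.0511]
orientation: [-2.226, -2.215, 0.001]
contact_force: [-0.7, -0.2, -0.0]
grip_width: 0.0593
grasp_force: 0.0
```

```bash
python3 -m crank '{"grip":[0.36,0.36,0.36,0.36,0.36,0.36],"offset":[[0,0,1.5],[0,0,3],[0,0,3],[0,0,3],[0,0,3],[0,0,0]],"angular":[[0,0,0],[0,0,0],[0,0,0],[0,0,0],[0,0,0],[0,0,0]]}'
python3 - <<'E'
from h import *
t,s=cam("top"),cam("side")
T=dict(LL=(303,172),LR=(363,178),UR=(372,102),UL=(308,95));S=dict(a=(245,140),b=(290,215),c=(222,180),d=(205,240),e=(265,228))
for k,u in T.items():
  for j,v in S.items():
    o1,d1=ray(t,[u]);o2,d2=ray(s,[v]);d1=d1[0];d2=d2[0]
    A=np.c_[d1,-d2];x=np.linalg.lstsq(A,o2-o1,rcond=None)[0];p,q=o1+d1*x[0],o2+d2*x[1]
    if np.linalg.norm(p-q)<.03:print(k,j,((p+q)/2).round(3),np.linalg.norm(p-q).round(3))
im=vision.grab_frame("side");cv2.imwrite("pics/s1.png",cv2.resize(im[120:260,180:380,::-1],None,fx=4,fy=4,interpolation=cv2.INTER_CUBIC))
E
```

```text
t: 9.25
tool_pos: [0.579, -0.2081, 0.1925]
orientation: [2.222, 2.211, 0.005]
contact_force: [0.4, -0.3, 0.2]
grip_width: 0.059
grasp_force: 0.0
LL b [0.667 0.03  0.096] 0.006
LR b [ 0.699 -0.165  0.001] 0.013
UR a [ 0.835 -0.16   0.249] 0.025
UR c [ 0.913 -0.171  0.115] 0.001
UR d [ 1.014 -0.191 -0.107] 0.015
```

View pics/s1.png

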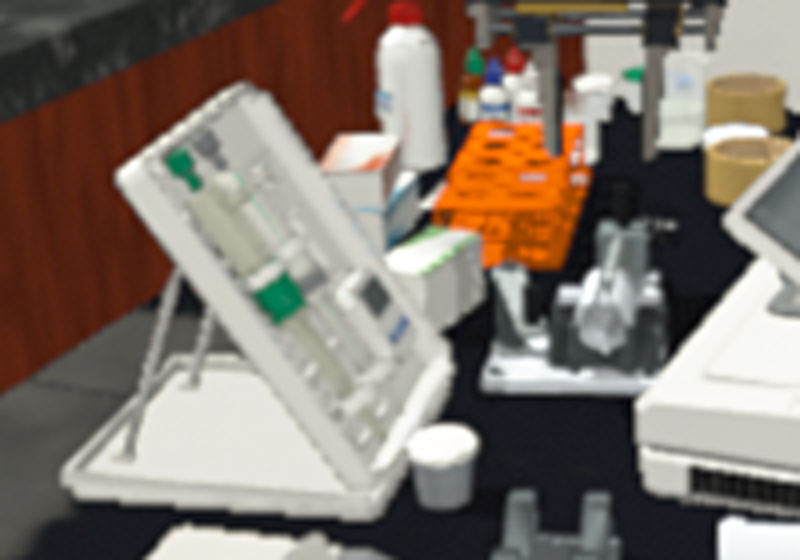

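```bash
python3 -m crank '{"grip":[0.36,0.36,0.36,0.36,0.36,0.36,0.36],"offset":[[1,2.7,0],[1,2.7,0],[1,2.7,0],[1,2.7,0],[0,0,-2],[0,0,-1],[0,0,0]],"angular":[[0,0,0],[0,0,0],[0,0,0],[0,0,0],[0,0,0],[0,0,0],[0,0,0]]}'
```

```text
t: 9.88
tool_pos: [0.6137, -0.0986, 0.1528]
orientation: [-2.223, -2.213, 0.006]
contact_force: [-1.0, 0.0, -0.5]
grip_width: 0.0585
grasp_force: 0.0
```

```bash
python3 -m crank '{"grip":[0.36,0.36,0.36,0.36,0.36,0.9,0.9,0.9,0.9,0.9],"offset":[[0.5,-0.1,0],[0,0,-2],[0,0,-2],[0,0,-0.8],[0,0,0],[0,0,0],[0,0,0],[0,0,0],[0,0,0],[0,0,0]],"angular":[[0,0,0],[0,0,0],[0,0,0],[0,0,0],[0,0,0],[0,0,0],[0,0,0],[0,0,0],[0,0,0],[0,0,0]]}' 8 && python3 -m crank '{"grip":[0.9,0.9,0.9],"offset":[[0,0,0],[0,0,0],[0,0,0]],"angular":[[0,0,0],[0,0,0],[0,0,0]]}'
```

```text
t: 10.72
tool_pos: [0.6217, -0.1002, 0.1093]
orientation: [2.226, 2.215, 0.001]
contact_force: [-0.6, 0.3, 0.8]
grip_width: 0.0276
grasp_force: 0.0
t: 10.97
tool_pos: [0.6214, -0.1001, 0.1088]
orientation: [2.227, 2.216, 0.0]
contact_force: [-0.2, -0.5, 1.2]
grip_width: 0.0136
grasp_force: 8.0
```

```bash
python3 -m crank '{"grip":[0.9,0.9,0.9,0.9,0.9,0.9,0.9,0.9,0.9,0.9],"offset":[[-0.9,-0.34,0],[-0.89,-0.34,0],[-0.84,-0.5,0],[-0.83,-0.51,0],[-0.74,-0.64,0],[-0.74,-0.64,0],[-0.62,-0.76,0],[-0.61,-0.76,0],[-0.47,-0.85,0],[-0.47,-0.85,0]],"angular":[[0,0,0],[0,0,0],[0,0,0],[0,0,0],[0,0,0],[0,0,0],[0,0,0],[0,0,0],[0,0,0],[0,0,0]]}' && python3 -m crank '{"grip":[0.9,0.9,0.9,0.9,0.9,0.9,0.9,0.9],"offset":[[-0.27,-0.74,0],[-0.27,-0.73,0],[-0.16,-0.77,0],[-0.16,-0.76,0],[-0.05,-0.78,0],[-0.05,-0.78,0],[0,-0.3,0],[0,0,0]],"angular":[[0,0,0],[0,0,0],[0,0,0],[0,0,0],[0,0,0],[0,0,0],[0,0,0],[0,0,0]]}'
```

```text
t: 11.8
tool_pos: [0.55, -0.163, 0.1087]
orientation: [2.227, 2.215, 0.001]
contact_force: [5.1, -0.2, 1.1]
grip_width: 0.0134
grasp_force: 8.0
t: 12.47
tool_pos: [0.5416, -0.2103, 0.1086]
orientation: [-2.228, -2.214, -0.004]
contact_force: [6.7, 6.0, 0.7]
grip_width: 0.0136
grasp_force: 8.0
```

```bash
python3 -m crank '{"grip":[0.7,0.6,0.5,0.5,0.5,0.5,0.5,0.5,0.5,0.5],"offset":[[0,0,0],[0,0,0],[0,0,0],[0,0,1],[0,0,3],[0,0,3],[0.8,-3,0],[0.8,-3,0],[0.8,-3,0],[0.8,-3,0]],"angular":[[0,0,0],[0,0,0],[0,0,0],[0,0,0],[0,0,0],[0,0,0],[0,0,0],[0,0,0],[0,0,0],[0,0,0]]}'
python3 -m crank '{"grip":[0.5,0.5,0.5],"offset":[[0.2,-2.3,0],[0,0,0],[0,0,0]],"angular":[[0,0,0],[0,0,0],[0,0,0]]}'
python3 - <<'E'
from h import *
c=cam("wrist");im=vision.grab_frame("wrist");print(c[2])
q=proj(c,[[.54,-.2065,.112],[.652,-.2065,.087],[.576,-.354,.102],[.576,-.239,.072]]);print(q.round(1))
cv2.imwrite("pics/w3.png",im[:,:,::-1])
E
```

```text
t: 13.3
tool_pos: [0.5727, -0.3319, 0.1797]
orientation: [2.226, 2.216, -0.0]
contact_force: [-0.4, -0.2, 0.0]
grip_width: 0.0461
grasp_force: 0.0
t: 13.55
tool_pos: [0.5741, -0.3545, 0.1787]
orientation: [-2.229, -2.213, 0.0]
contact_force: [0.5, 0.4, -0.6]
grip_width: 0.0462
grasp_force: 0.0
[ 0.57536584 -0.27325713  0.33153603]
[[262.7  -7.6]
 [428.6   4. ]
 [321.3 210.4]
 [320.5  55.9]]
```

View pics/w3.png

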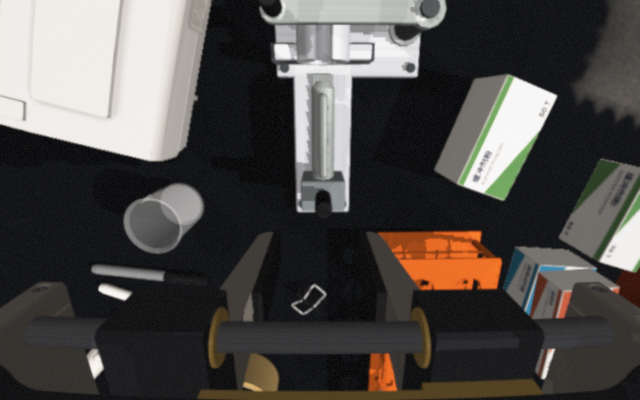

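```bash
python3 -m crank '{"grip":[0.6,0.6,0.65,0.65,0.65,0.65,0.65],"offset":[[0.25,0.3,0],[0,0,-2],[0,0,-2],[0,0,-2],[0,0,-1.5],[0,0,-1],[0,0,0]],"angular":[[0,0,0],[0,0,0],[0,0,0],[0,0,0],[0,0,0],[0,0,0],[0,0,0]]}' && python3 -m crank '{"grip":[0.9,0.9,0.9,0.9,0.9,0.9],"offset":[[0,0,0],[0,0,0],[0,0,0],[0,0,0],[0,0,0],[0,0,0]],"angular":[[0,0,0],[0,0,0],[0,0,0],[0,0,0],[0,0,0],[0,0,0]]}' 20
```

```text
t: 14.18
tool_pos: [0.5761, -0.3487, 0.0916]
orientation: [-2.223, -2.215, 0.001]
contact_force: [-0.7, 0.1, 0.2]
grip_width: 0.0323
grasp_force: 0.0
t: 14.68
tool_pos: [0.5772, -0.3508, 0.0948]
orientation: [2.227, 2.215, 0.0]
contact_force: [-3.4, 2.1, 5.9]
grip_width: 0.0132
grasp_force: 20.0
```

```bash
python3 -m crank '{"grip":[0.9,0.9,0.9,0.9,0.9,0.9,0.9,0.9],"offset":[[0.05,0.4,0],[0.05,0.6,0],[0,0.6,0],[0,0.6,0],[0,0.6,0],[0,0.6,0],[0,0,0],[0,0,0]],"angular":[[0,0,0],[0,0,0],[0,0,0],[0,0,0],[0,0,0],[0,0,0],[0,0,0],[0,0,0]]}'
```

```text
t: 15.35
tool_pos: [0.5774, -0.3164, 0.0948]
orientation: [-2.226, -2.216, 0.001]
contact_force: [-5.8, 1.4, 10.0]
grip_width: 0.0133
grasp_force: 20.0
```

```bash
python3 -m crank '{"grip":[0.9,0.9,0.9,0.9,0.9,0.9,0.9,0.9,0.9],"offset":[[-0.15,0,0.25],[0,0.6,0],[0,0.7,0],[0,0.7,0],[0,0.7,0],[0,0.7,0],[0,0.6,0],[0,0,0],[0,0,0]],"angular":[[0,0,0],[0,0,0],[0,0,0],[0,0,0],[0,0,0],[0,0,0],[0,0,0],[0,0,0],[0,0,0]]}'
```

```text
t: 16.1
tool_pos: [0.5774, -0.2759, 0.0955]
orientation: [2.226, 2.215, 0.002]
contact_force: [5.4, 1.3, -11.1]
grip_width: 0.0133
grasp_force: 20.0
```

```bash
python3 -m crank '{"grip":[0.9,0.9,0.9,0.9,0.9,0.9,0.9],"offset":[[0.07,0,-0.13],[0,0.4,0],[0,0.4,0],[0,0.4,0],[0,0.4,0],[0,0,0],[0,0,0]],"angular":[[0,0,0],[0,0,0],[0,0,0],[0,0,0],[0,0,0],[0,0,0],[0,0,0]]}'
```

```text
t: 16.68
tool_pos: [0.5776, -0.26, 0.0953]
orientation: [2.227, 2.216, 0.001]
contact_force: [-2.8, 2.0, 6.6]
grip_width: 0.0133
grasp_force: 20.0
```

```bash
python3 -m crank '{"grip":[0.9,0.9,0.9,0.9,0.9,0.9],"offset":[[0,0.3,0.04],[0,0.3,0],[0,0.3,0],[0,0.3,0],[0,0,0],[0,0,0]],"angular":[[0,0,0],[0,0,0],[0,0,0],[0,0,0],[0,0,0],[0,0,0]]}'
```

```text
t: 17.18
tool_pos: [0.5776, -0.2533, 0.0955]
orientation: [2.221, 2.213, -0.006]
contact_force: [-2.2, -23.3, -3.3]
grip_width: 0.0134
grasp_force: 20.0
```

```bash
python3 -m crank '{"grip":[0.75,0.65,0.6,0.6,0.6,0.6,0.6,0.6,0.6],"offset":[[0,0,0],[0,0,0],[0,0,0],[0,0,2],[0,0,3],[0,0,3],[0,-3,3],[0,-3,0],[0,0,0]],"angular":[[0,0,0],[0,0,0],[0,0,0],[0,0,0],[0,0,0],[0,0,0],[0,0,0],[0,0,0],[0,0,0]]}'
python3 - <<'E'
from h import *
c=cam("wrist");im=vision.grab_frame("wrist");t=vision.grab_frame("top")
q=proj(c,[[.54,-.2065,.112],[.652,-.2065,.087],[.5765,-.256,.102],[.576,-.1635,.05]]);print(q.round(1))
a=cv2.resize(im[0:300,170:490,::-1],(560,525));b=cv2.resize(t[170:240,340:440,::-1],(240,168))
o=np.zeros((525,800,3),np.uint8);o[:,:560]=a;o[:168,560:]=b
s=vision.grab_frame("side");o[180:180+216,560:]=cv2.resize(s[165:237,290:370,::-1],(240,216))
cv2.imwrite("pics/f.png",o);print(bot.state()['contact_force'])
E
```

```text
t: 17.93
tool_pos: [0.5787, -0.312, 0.2072]
orientation: [2.224, 2.211, 0.001]
contact_force: [-0.3, 0.2, -0.2]
grip_width: 0.0371
grasp_force: 0.0
[[265.2  68. ]
 [407.   70.7]
 [315.2 133.7]
 [314.3  23.9]]
[ 0.12613603 -0.48615914 -0.51956975]
```

View pics/f.png

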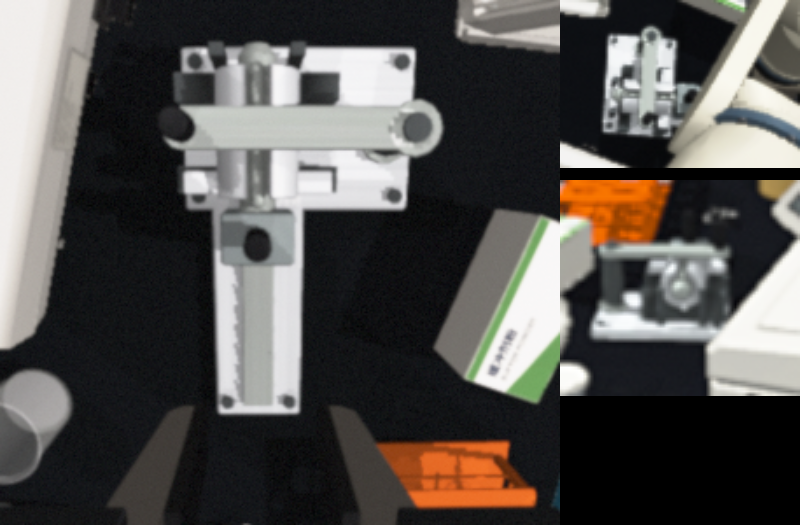

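The picture shows the strap straight across (knob at 178,125, hinge at 418,127). The shaft's tip is out of the hub's far end (258,50), and the carton and beaker are untouched.

```bash
python3 -c "
from rig import bot
print(bot.job_done())"
```

```text
the job is handed in; nothing more can be done
None
```

I laid hub_b in the V-supports, swung the strap fully across over it, slid the shaft through until it stopped, and handed the job in at about 18 s; no verdict was returned.

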